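# Unlock the spares drawer at the snowshoe mending shelf

## Robot

A 6-joint arm with a two-finger parallel gripper is mounted at the origin on the work surface. World frame = base frame: x ahead of the robot, y to its left, z up, the work surface at z = 0. Lengths are in m, angles in rad, forces in N, time in s.
With the tool pointing down it reaches from about 0.375 to 0.9 m from the base axis. Payload 3.1 kg.
Tool frame: the origin (TCP) lies on the centre line of the jaws, within the pads' length; the fingertips stand 11 mm ahead of it and the grasp point (between the pads) lies 8 mm behind it (robot.tips_ahead is the distance from the TCP to the fingertips, in m); z points along the fingers, y is the line along which they close (so a half turn about z gives the same grasp; the last joint's range is limited). The gripper opens to 87 mm and grips with 3 to 60 N. Pads are 19 mm wide; open, the fingers measure 117 mm over their backs; the gripper's body (75 mm by 190 mm) begins 51 mm behind the grasp point.
Start: joints at [-1.304, 0.527, 1.433, -0, 1.181, -0.178], TCP at [0.27, -0.564, 0.234] pointing down, gripper open.
Joint ranges: [-3.08, 3.08], [-0.75, 2.2], [0.22, 2.44], [-1.43, 4.57], [0, 2.65], [-2.85, 2.85]. Speed limits (rad/s): [2.79, 2.79, 3.14, 3.14, 3.14, 3.14].

## Interface

Orientations are given as a rotation vector (axis times angle).
In Python, from rig import status, vision, close_job, robot gives the robot as it stands.
- The arm moves only by the shell command python3 -m creep 'ROWS' [FORCE]. ROWS is JSON, a list of rows, each a list of 3 entries, a list of its own where there are three numbers: the shift along the world's x, y, z normalised to -1 to 1, where 1 is 0.4 m, then the turn, a rotation vector about the world's x, y, z normalised to -1 to 1, where 1 is 180 degrees, then the opening in per cent of the stroke, from 0 (shut) to 100 (fully open). A call has 1 to 20 rows; each row shifts and turns the commanded pose from where the row before left it; what a row does not reach is not made up. A row lasts 1/8 s, in which the tool goes at most 62.5 mm and 10.7 degrees, less where a joint would pass 70% of its speed; a pose out of reach is approached as far as the arm can. A call with a number of a shift or a turn outside -1 to 1 is refused whole. A call with a gripper value outside its range is refused whole. The fingers move at their own pace and stop on an object; FORCE is the grip in N (left out, the last holds). Time passes only in rows, so rows that do not move let the fingers close. It gives the time, the measured TCP pose, the force, the opening and the grip force at its end, in the units of the state.
- status.observe(): the state, without advancing time (a new reading comes with each control period).
- vision.snapshot(name): name is "side" or "top" or "wrist"; returns a dict with "image" (384x512x3 uint8, red, green, blue), "mtx" (3x3 intrinsics, pixels), "R" (3x3) and "t" (3): a world point X has camera coordinates R X + t. Camera axes: x right, y down, z forward; pixel columns grow to the right and rows downward; lengths in m; the calibration is good to about 2 mm. A picture is of the moment at which its call begins. There is no depth.
- close_job(): hands the job in; it is judged then, once.
Trained networks look in a picture, given as the dict that the camera call returned (one of the last four; its "shot" number tells which), for a name from the list of things; names that differ only in an ending like _2 or _b are one class to them, and where a whole thing is asked for, a point or a joint stands for the part that bears it (a point fixed in the world has none). Each returns a list of dicts, best first, with "confidence" (0 to 1); they miss things now and then, are a little off and sometimes report something else, mostly with a low value. They report only what shows in the picture. A call takes as long as a camera call. They do not tell look-alikes from the thing itself.
- vision.find_in(picture, target): "at" ([row, column] in pixels, amid what is visible of it).
- vision.regions_of(picture, target): "region" (384x512 bool, what is visible of it) and "at" ([row, column] in pixels, amid what is visible of it).
The state is a dict: "time_s": time; "joint_pos": joint angles; "qd": joint speeds; "tau": joint torques, N m; "eef_pos": TCP position; "tool_rot": TCP orientation; "force": force on the tool from outside, world axes, zero at the start; "ft_torque": the same for the moment, N m; "grip_width": finger opening in m; "finger_force": force on a finger pad.
Only numpy, scipy, OpenCV 4.12 (cv2) and the standard library are available. Lean on these libraries where they do the work, as an engineer would, in place of code of your own. Each camera call takes 0.05 s, during which the arm holds its last target. There are 200 camera calls.

## Task

Take the steel T-key out of the tool rack, push it fully home in the lock on top of the drawer chest and turn it clockwise about a quarter turn, to its stop, so that the hidden bolt lets go. Leave the key in the lock, pull the drawer out by its brass handle at least 8 cm, and let go of everything. Do not disturb the other things lying about.

Things in the scene. Friction and masses are not known exactly. Their poses are not given: they have to be found in the camera images.
- key_grip (a point): The key: a plain steel T-key, 92 mm tall, about 90 g, upright in one well of the rack. Point: centre of its crossbar (44 mm long, 12 thick, 20 high, flat sides), where it is gripped. Axes: x along the crossbar, y across it, z up. A 34 mm round collar under the crossbar, its underside 28 mm below this point, rests on the rack. A half turn about z leaves the key the same.
- key_tip (a point): Lower end of the key on its axis, 82 mm below key_grip, same axes. From the collar a round 6 mm shank runs down 54 mm and ends in a flat bit, 22 mm wide along x, 6 mm thick, about 12 mm high, narrowed to 18 x 3.5 mm over its last 2 mm. In the rack the shank and bit hang in a well: lift the key 54 mm to free it.
- rack: Fixed pine tool rack on the table to the right, 215 mm long (its x axis) x 60 x 66 mm high; origin: centre of its underside. Three wells in a row, 70 mm apart along x, the middle one over the origin, hold key, awl and punch in any order.
- chest: Fixed pine drawer chest, 200 mm deep (x) x 300 wide (y) x 115 high, the drawer in its front. Origin: centre of its underside; x points to its back, y to its left (seen from the robot), z up. A steel lock case, 48 mm square, stands 27 mm above its top, right of the middle.
- keyhole (a point): Centre of the keyhole's mouth, in the top of the lock case, 142 mm above the table; axes as the chest. A straight upright slot 24.5 mm long (x) and 8.5 wide (y), lip bevelled 2 mm: 1.2 mm play round the bit. A fixed barrel 38 mm deep: the key turns only when fully in, collar on the case, tip 54 mm below the mouth (below 50 mm it starts to be free). Turned, it cannot be drawn out.
- tumbler (a joint): Angle (rad) of the tumbler under the lock's barrel: 0 at the start, its slot in line with the keyhole; grows as the key turns clockwise seen from above, to a stop at 1.4. The key turns about 0.1 before it takes the tumbler along. Friction about 0.06 N m; it stays where left. It draws the hidden bolt, which frees the drawer from about 1.0 on.
- drawer (a joint): How far the drawer is pulled out (m): 0 closed, 0.10 at the stop. It slides along the chest's -x, towards the robot, with 1.5 N of friction plus light drag, and stays where left. Bolted, it gives only about 2 mm.
- drawer_handle (a point): Middle of the drawer's handle: a level brass bar 10 mm thick, 90 mm long along the chest's y, 88 mm above the table, its centre line 42 mm in front of the drawer's face so that a finger fits behind it, and 27 mm lower than the chest's top. Axes as the chest; it moves with the drawer. Closed, it lies 147 mm in front and 110 mm left of the keyhole.
- awl_mid (a point): Bystander, to be left in place: awl, a round tapering ash-wood handle, 28 mm across, on a steel collar of 34 mm, standing in the rack; its handle rises 58 mm above the rack top. This point is on its axis, 30 mm above the rack top.
- punch_mid (a point): Bystander, to be left in place: punch, a plain round dark steel shank, 16 mm across, on a 34 mm collar, standing in the rack; it rises 50 mm above the rack top. This point is on its axis, 30 mm above the rack top.
- jar_mid (a point): Bystander, to be left in place: amber glass jar with a steel cap, 44 mm across, 80 mm tall, on the chest top close behind and to the right of the lock. This point is half-way up it.
- bushing_mid (a point): Bystander, to be left in place: bronze bushing, a tube 32 mm across and 26 mm tall, on the chest top behind the handle. This point is half-way up it.
- clip_mid (a point): Bystander, to be left in place: black polymer decking clip, about 50 x 22 mm and 21 mm tall, on the chest top, left rear. This point is half-way up it.
- rod_mid (a point): Bystander, to be left in place: blue aluminium pivot rod, 124 mm long, 14 mm square ends, lying on the table to the left. This point is half-way up it.
- tin_mid (a point): Bystander, to be left in place: aluminium wax tin, 70 mm across, 50 mm tall, on the table to the left of the chest. This point is half-way up it.
Things that resemble listed ones, but are neither listed nor needed, are in the scene too. What is shaped like the part that bears key_grip but pink is not meant.

How it is judged:
On the way, in this order (a step that is already met when the one before it is completed fails the run):
1. the key is fully home in the lock, not yet turned (z of key_tip in the frame of keyhole below -0.05 m and horizontal distance between key_tip and keyhole below 0.005 m and value of joint tumbler below 0.3 rad), for 0.1 s.
2. the key, fully in, has been turned and the bolt has let go (z of key_tip in the frame of keyhole below -0.045 m and horizontal distance between key_tip and keyhole below 0.005 m and value of joint tumbler above 1.1 rad), for 0.1 s.
At the end, for the whole second after the job is handed in: The drawer is out by more than 72 mm and at rest, the tumbler stands beyond 1.1 rad, and the key is still in the lock: its tip more than 45 mm below the keyhole's mouth and within 5 mm of its centre sideways (all of step 2 and value of joint drawer above 0.072 m and velocity of joint drawer below 0.01 m/s); the robot touches nothing.
It fails at once if another tool in the rack was moved by more than 30 mm (distance of any of awl_mid, punch_mid from where it was at the start of the episode above 0.03 m).
It fails at once if a thing on the chest was moved by more than 30 mm (distance of any of jar_mid, bushing_mid, clip_mid from where it was at the start of the episode above 0.03 m).
It fails at once if a thing on the table was moved by more than 30 mm (distance of any of rod_mid, tin_mid from where it was at the start of the episode above 0.03 m).
It also fails if it takes over 64 s, if anything falls off the work surface, if the arm or the gripper's body presses on something with over 40 N, if the wrist force passes 120 N, or if a joint passes its speed limit or range.

## Working session

There is one attempt and no reset: what is moved stays moved. The work goes in short steps, Python scripts to look and compute and a shell command to move; the robot and the scene stay as the last step left them, time stands still between calls to the robot, and variables do not carry over. Pictures are saved under pics/ and viewed, at most 10 in all, crops included, and the job is handed in when it is done.

```bash
mkdir -p pics; ls; cat > h.py <<'E'
from rig import status, vision, robot
import numpy as np, cv2
def snap(n,f=None):
    p=vision.snapshot(n)
    if f: cv2.imwrite('pics/'+f,p['image'][:,:,::-1])
    return p
def ray(p,rc):
    K,R,t=map(np.array,(p['mtx'],p['R'],p['t']))
    d=R.T@np.linalg.solve(K,[rc[1],rc[0],1]); return -R.T@t,d
def atz(p,rc,z):
    c,d=ray(p,rc); return c+d*(z-c[2])/d[2]
def proj(p,X):
    K,R,t=map(np.array,(p['mtx'],p['R'],p['t']))
    u=K@(R@np.array(X)+t); return (u[1]/u[2],u[0]/u[2])
def tri(obs):
    A=np.zeros((3,3));b=np.zeros(3)
    for p,rc in obs:
        c,d=ray(p,rc); d=d/np.linalg.norm(d); M=np.eye(3)-np.outer(d,d); A+=M;b+=M@c
    return np.linalg.solve(A,b)
E
python3 - <<'E'
from h import *
P={n:snap(n,n+'0.png') for n in('top','side')}
for t in['key_grip','rack','chest','keyhole','drawer_handle','awl_mid','punch_mid','jar_mid']:
  for n in P:
    print(t,n,[(np.round(d['at']).tolist(),round(d['confidence'],2)) for d in vision.find_in(P[n],t)][:4])
a=np.hstack([P['top']['image'],P['side']['image']])
s=status.observe();print(s['eef_pos'],s['tool_rot'],s['grip_width'],s['force'])
E
```

```text
pics
key_grip top [([193.0, 359.0], 0.57), ([170.0, 340.0], 0.49), ([195.0, 384.0], 0.47), ([159.0, 371.0], 0.45)]
key_grip side [([128.0, 280.0], 0.72), ([137.0, 275.0], 0.6), ([144.0, 244.0], 0.52), ([134.0, 244.0], 0.52)]
rack top [([219.0, 352.0], 0.94)]
rack side [([155.0, 290.0], 0.8), ([206.0, 213.0], 0.66)]
chest top [([159.0, 260.0], 0.56)]
chest side [([207.0, 213.0], 0.66)]
keyhole top [([159.0, 264.0], 0.72), ([180.0, 140.0], 0.24)]
keyhole side [([206.0, 212.0], 0.72)]
drawer_handle top [([187.0, 248.0], 0.91)]
drawer_handle side [([214.0, 246.0], 0.66)]
awl_mid top [([212.0, 353.0], 0.52)]
awl_mid side [([145.0, 294.0], 0.53)]
punch_mid top []
punch_mid side []
jar_mid top [([139.0, 299.0], 0.76), ([178.0, 140.0], 0.29)]
jar_mid side [([149.0, 208.0], 0.68), ([145.0, 296.0], 0.27)]
[ 0.26947594 -0.56386955  0.23357634] [ 3.06387974e+00  6.94438544e-01 -3.95369979e-05] 0.08720192574591391 [-0.13833739  0.04169805  0.2880608 ]
```

View pics/top0.png

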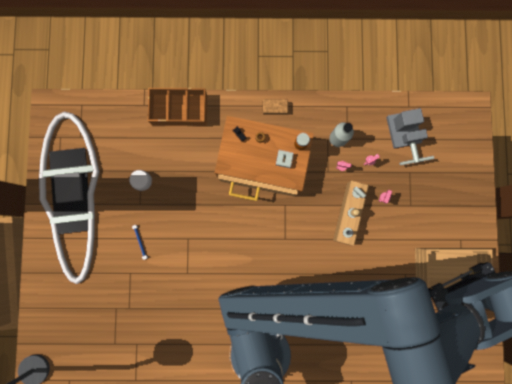

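View pics/side0.png

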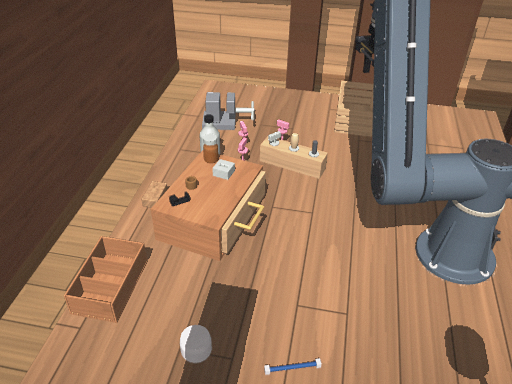

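The top view shows the rack, with steel key at about (193,359), awl at (212,355) and punch at (232,350). Pink look-alikes lie on the table at (166,343), (159,371) and (196,386). The key in the rack is the only steel-coloured one. In the side view it is at about (138,275), and the lock case is at (169,224).

```bash
python3 - <<'E'
from h import *
P={n:snap(n) for n in('top','side')}
print('key',atz(P['top'],(193,359),.094),tri([(P['top'],(193,359)),(P['side'],(137,275))]))
print('lock',atz(P['top'],(159,285),.142),tri([(P['top'],(159,285)),(P['side'],(168,224))]))
print('handle',atz(P['top'],(187,248),.088),atz(P['side'],(214,250),.088))
print('rackends',atz(P['top'],(183,361),.066),atz(P['top'],(241,344),.066))
i=P['top']['image'][90:250,210:400]; i=cv2.resize(i,None,fx=4,fy=3.7,interpolation=cv2.INTER_CUBIC)
cv2.imwrite('pics/topc.png',i[:,:,::-1])
w=snap('wrist');c,d=ray(w,(192,256));s=status.observe()
print(c-s['eef_pos'],d,w['mtx'])
from scipy.spatial.transform import Rotation as Ro
print(Ro.from_rotvec(s['tool_rot']).as_matrix().round(3))
E
```

```text
key [ 0.55631367 -0.33046419  0.094     ] [ 0.55892928 -0.33169721  0.08846371]
lock [ 0.66328533 -0.07620874  0.142     ] [ 0.66724859 -0.0769106   0.12942703]
handle [0.57579866 0.04618061 0.088     ] [0.56417832 0.05519725 0.088     ]
rackends [ 0.59390439 -0.34507682  0.066     ] [ 0.39385993 -0.28287831  0.066     ]
[0.06833908 0.03304836 0.15013096] [-0.26264148 -0.11729419 -0.95780363] [[306.09507535   0.         258.07470656]
 [  0.         306.09507535 189.25651762]
 [  0.           0.           1.        ]]
[[ 0.902  0.431  0.   ]
 [ 0.431 -0.902  0.   ]
 [ 0.    -0.    -1.   ]]
```

View pics/topc.png

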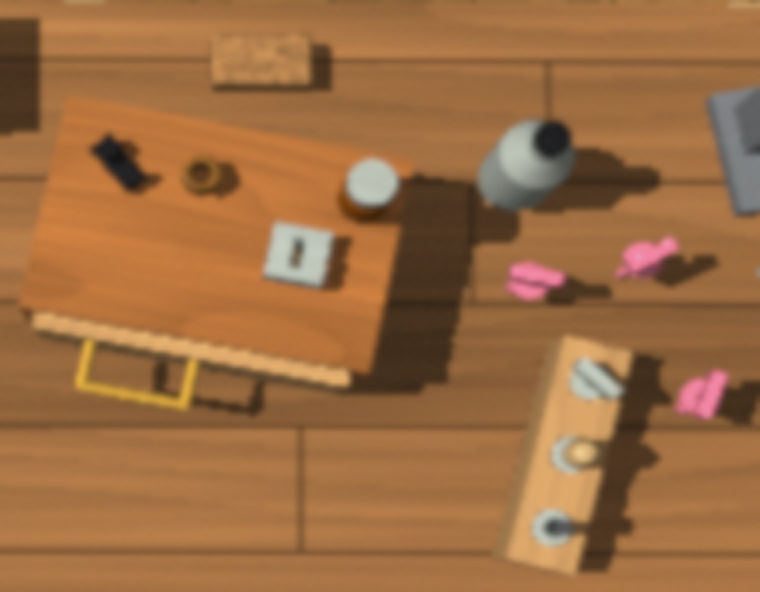

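```bash
python3 -m creep '[[[0.0715,0.0585,0.0065],[0,0,0.011],100],[[0.0715,0.0585,0.0065],[0,0,0.011],100],[[0.0715,0.0585,0.0065],[0,0,0.011],100],[[0.0715,0.0585,0.0065],[0,0,0.011],100],[[0.0715,0.0585,0.0065],[0,0,0.011],100],[[0.0715,0.0585,0.0065],[0,0,0.011],100],[[0.0715,0.0585,0.0065],[0,0,0.011],100],[[0.0715,0.0585,0.0065],[0,0,0.011],100],[[0.0715,0.0585,0.0065],[0,0,0.011],100],[[0.0715,0.0585,0.0065],[0,0,0.011],100],[[0,0,0],[0,0,0],100],[[0,0,0],[0,0,0],100]]'
python3 - <<'E'
from h import *
w=snap('wrist','w1.png');t=snap('top')
for n in ['key_grip','awl_mid','punch_mid']:
  print(n,[(np.round(d['at']).tolist(),round(d['confidence'],2)) for d in vision.find_in(w,n)])
for d in vision.regions_of(w,'key_grip'): 
  m=d['region'];ys,xs=np.nonzero(m);print(d['confidence'],m.sum(),ys.min(),ys.max(),xs.min(),xs.max(),atz(w,d['at'],.094))
s=status.observe();print(s['eef_pos'],s['tool_rot'],s['time_s'])
E
```

```text
time_s: 2.55
eef_pos: [0.5551, -0.33, 0.2593]
tool_rot: [-2.899, -1.211, 0.001]
force: [-0.3, -0.1, -0.2]
grip_width: 0.0872
finger_force: 0.0
key_grip [([74.0, 298.0], 0.97), ([128.0, 370.0], 0.76), ([168.0, 265.0], 0.72), ([232.0, 313.0], 0.55)]
awl_mid [([202.0, 213.0], 0.62), ([224.0, 155.0], 0.37)]
punch_mid [([226.0, 157.0], 0.61)]
0.83 1062 48 93 280 314 [ 0.65075007 -0.28488001  0.094     ]
0.73 995 111 141 346 400 [ 0.67053464 -0.37285871  0.094     ]
0.6 967 211 249 295 333 [ 0.55117358 -0.41916087  0.094     ]
0.59 851 151 194 248 277 [ 0.56598968 -0.3310055   0.094     ]
[ 0.55487428 -0.3306008   0.25956346] [-2.89960353e+00 -1.20880977e+00  1.72630731e-04] 2.85
```

View pics/w1.png

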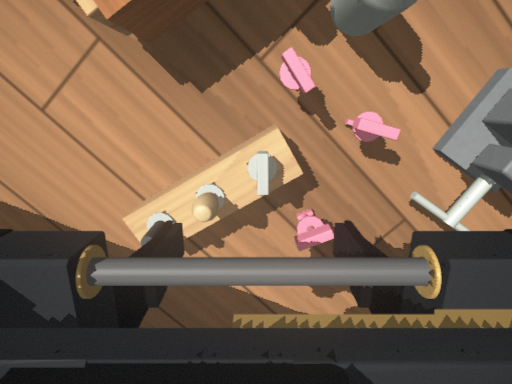

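Key candidates in the wrist view: steel in the rack at (168,265), and pink ones on the table at (74,298), (128,370) and (232,313). The steel one in the rack well fits the description. I'll confirm it in an enlarged crop and measure it.

```bash
python3 - <<'E'
from h import *
w=snap('wrist')
i=cv2.resize(w['image'][130:220,200:310],None,fx=6,fy=6,interpolation=cv2.INTER_CUBIC)
cv2.imwrite('pics/k1.png',i[:,:,::-1])
hsv=cv2.cvtColor(w['image'],cv2.COLOR_RGB2HSV)
m=((hsv[...,1]<60)&(hsv[...,2]>195)).astype(np.uint8); m[:145]=0;m[200:]=0;m[:,:245]=0;m[:,285:]=0
n,l,st,ce=cv2.connectedComponentsWithStats(m);k=1+np.argmax(st[1:,4]);ys,xs=np.nonzero(l==k)
r=cv2.minAreaRect(np.c_[xs,ys].astype(np.float32));print(st[k],r)
b=cv2.boxPoints(r);X=np.array([atz(w,(v,u),.104) for u,v in b]);print(X.round(4),X.mean(0))
E
```

```text
[247 153  21  42 632] ((257.0, 173.5), (41.0, 20.0), 90.0)
[[ 0.5642 -0.3043  0.104 ]
 [ 0.5785 -0.3184  0.104 ]
 [ 0.5484 -0.3493  0.104 ]
 [ 0.5336 -0.3346  0.104 ]] [ 0.55617518 -0.32662258  0.104     ]
```

View pics/k1.png

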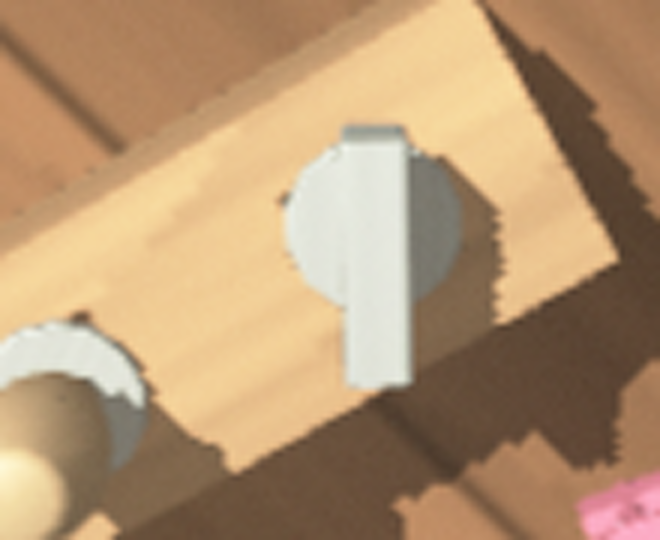

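The crop confirms the steel key. Its crossbar's top face spans about (153–194, 257–268) in the full picture, and the collar is centred near (167,262).

```bash
python3 - <<'E'
from h import *
w=snap('wrist');s=status.observe()
f=lambda u,v:atz(w,(130+(v+.5)/6-.5,200+(u+.5)/6-.5),.104)
a,b=f(376,139),f(378.5,386);c=(a+b)/2;d=a-b
e=np.array(s['eef_pos']);print(c,np.linalg.norm(d),np.degrees(np.arctan2(d[1],d[0])),(c-e)[:2]/.4)
from scipy.spatial.transform import Rotation as Ro
x=Ro.from_rotvec(s['tool_rot']).as_matrix()[:,0];print(np.degrees(np.arctan2(x[1],x[0])),e)
E
```

```text
[ 0.56040004 -0.33033302  0.104     ] 0.04327219491556459 46.08452056601665 [0.01327744 0.00010814]
45.28609382350394 [ 0.55508907 -0.33037628  0.25955661]
```

```bash
python3 -m creep '[[[0.0133,0,-0.05],[0,0,0.0044],45],[[0,0,-0.07],[0,0,0],45],[[0,0,-0.07],[0,0,0],45],[[0,0,-0.07],[0,0,0],45],[[0,0,-0.06],[0,0,0],45],[[0,0,-0.05],[0,0,0],45],[[0,0,-0.039],[0,0,0],45],[[0,0,0],[0,0,0],45],[[0,0,0],[0,0,0],0],[[0,0,0],[0,0,0],0],[[0,0,0],[0,0,0],0],[[0,0,0],[0,0,0],0],[[0,0,0],[0,0,0],0],[[0,0,0],[0,0,0],0]]' 40; python3 -m creep '[[[0,0,0],[0,0,0],0],[[0,0,0],[0,0,0],0]]'
```

```text
time_s: 4.7
eef_pos: [0.5612, -0.3302, 0.0967]
tool_rot: [2.889, 1.23, 0.001]
force: [-0.6, -0.1, 4.0]
grip_width: 0.0118
finger_force: 40.0
time_s: 4.95
eef_pos: [0.5612, -0.3302, 0.0966]
tool_rot: [2.889, 1.231, 0.001]
force: [0.3, 0.6, 5.7]
grip_width: 0.0117
finger_force: 40.0
```

```bash
python3 -m creep '[[[0,0,0.03],[0,0,0],0],[[0,0,0.05],[0,0,0],0],[[0,0,0.08],[0,0,0],0],[[0,0,0.1],[0,0,0],0],[[0,0,0.11],[0,0,0],0],[[0,0,0.08],[0,0,0],0],[[0,0,0.025],[0,0,0],0],[[0,0,0],[0,0,0],0]]'
python3 -m creep '[[[0.00875,0.0468,0],[0,0,0.0486],0],[[0.00875,0.0468,0],[0,0,0.0486],0],[[0.00875,0.0468,0],[0,0,0.0486],0],[[0.00875,0.0468,0],[0,0,0.0486],0],[[0.00875,0.0468,0],[0,0,0.0486],0],[[0.00875,0.0468,0],[0,0,0.0486],0],[[0.00875,0.0468,0],[0,0,0.0486],0],[[0.00875,0.0468,0],[0,0,0.0486],0],[[0.00875,0.0468,0],[0,0,0.0486],0],[[0.00875,0.0468,0],[0,0,0.0486],0],[[0.00875,0.0468,0],[0,0,0.0486],0],[[0.00875,0.0468,0],[0,0,0.0486],0],[[0.00875,0.0468,0],[0,0,0.0486],0],[[0.00875,0.0468,0],[0,0,0.0486],0],[[0,0,0],[0,0,0],0],[[0,0,0],[0,0,0],0]]'
python3 - <<'E'
from h import *
w=snap('wrist','w2.png');s=status.observe();np.savez('w2.npz',**{k:w[k] for k in('image','mtx','R','t')})
for n in ['keyhole','key_grip','key_tip','jar_mid']:
  print(n,[(np.round(d['at']).tolist(),round(d['confidence'],2)) for d in vision.find_in(w,n)])
print(s['eef_pos'],s['tool_rot'],s['joint_pos'],proj(w,(.665,-.077,.142)))
E
```

```text
time_s: 5.95
eef_pos: [0.5606, -0.3297, 0.2857]
tool_rot: [-2.89, -1.231, 0.0]
force: [-0.1, 0.2, -1.6]
grip_width: 0.0117
finger_force: 40.0
time_s: 7.95
eef_pos: [0.6092, -0.0682, 0.2846]
tool_rot: [-0.315, -3.123, 0.0]
force: [0.6, 0.0, -0.7]
grip_width: 0.0116
finger_force: 40.0
keyhole [([177.0, 344.0], 0.65)]
key_grip [([223.0, 262.0], 0.82), ([166.0, 5.0], 0.66), ([234.0, 108.0], 0.56)]
key_tip [([232.0, 104.0], 0.78), ([248.0, 49.0], 0.73), ([223.0, 259.0], 0.64), ([176.0, 345.0], 0.51), ([130.0, 338.0], 0.2)]
jar_mid []
[ 0.60935362 -0.06845041  0.28496306] [-3.15062138e-01 -3.12393524e+00  2.43677400e-04] [-2.93645076e-01  4.60057273e-01  1.40160366e+00 -5.21353540e-04
  1.28167823e+00 -1.66326358e+00] (np.float64(234.772264099355), np.float64(260.418394125511))
```

View pics/w2.png

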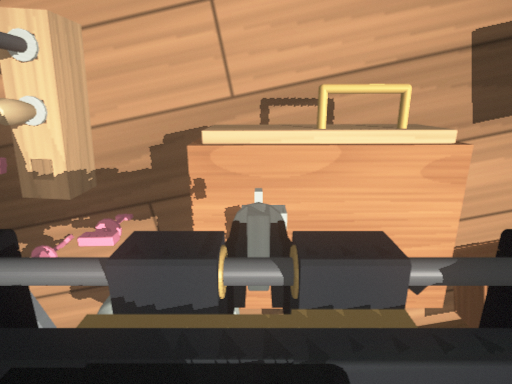

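The view is towards the robot: handle at (88–130, 320–410), chest front edge at row 140. The lock is hidden behind the gripper and key at about (215,270). I'll move past the lock to see it.

```bash
python3 -m creep '[[[0,0,0.1],[0,0,0],0],[[0.05,0,0],[0,0,0],0],[[0.08,0,0],[0,0,0],0],[[0.08,0,0],[0,0,0],0],[[0.06,0,0],[0,0,0],0],[[0.03,0,0],[0,0,0],0],[[0,0,0],[0,0,0],0],[[0,0,0],[0,0,0],0]]'
python3 - <<'E'
from h import *
w=snap('wrist','w3.png');s=status.observe();np.savez('w3.npz',**{k:w[k] for k in('image','mtx','R','t')})
for n in ['keyhole','drawer_handle']:
  print(n,[(np.round(d['at']).tolist(),round(d['confidence'],2)) for d in vision.find_in(w,n)])
r,c=map(int,proj(w,(.665,-.077,.142)));print(s['eef_pos'],s['tool_rot'],r,c)
i=w['image'][max(r-65,0):r+65,c-85:c+85]; print(max(r-65,0),c-85)
i=cv2.resize(i,None,fx=4.5,fy=4.5,interpolation=cv2.INTER_CUBIC)
cv2.imwrite('pics/k3.png',i[:,:,::-1])
E
```

```text
time_s: 9.2
eef_pos: [0.729, -0.0679, 0.326]
tool_rot: [-0.312, -3.125, -0.0]
force: [-0.7, -0.3, -0.8]
grip_width: 0.0119
finger_force: 40.0
keyhole [([101.0, 304.0], 0.74), ([173.0, 324.0], 0.3), ([222.0, 260.0], 0.15)]
drawer_handle [([23.0, 300.0], 0.55), ([169.0, 328.0], 0.26)]
[ 0.72897247 -0.06783146  0.32618576] [-3.12261659e-01 -3.12535823e+00  2.01533194e-05] 116 237
51 152
```

View pics/k3.png

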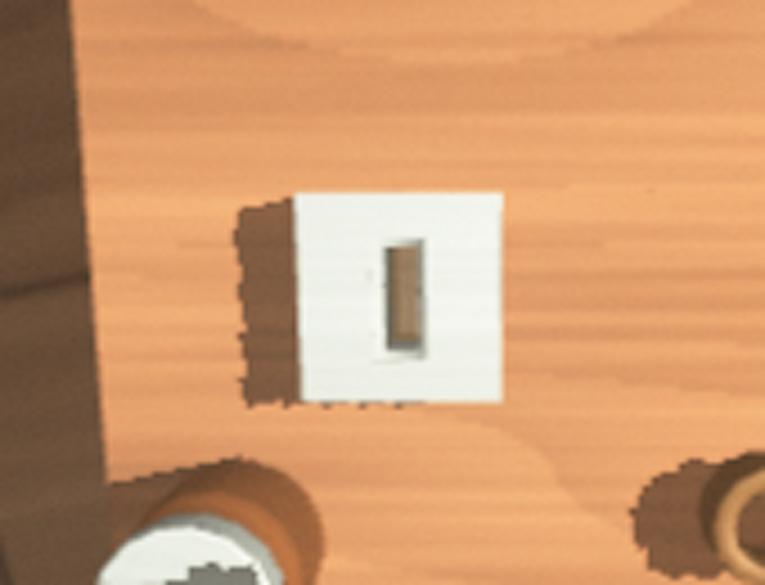

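The lock-case top fills crop (295–503, 192–402), and the slot is at (383–425, 238–355), about centred. The jar is at the lower left and the bushing at the right.

```bash
python3 - <<'E'
from h import *
w=dict(np.load('w3.npz'));s=status.observe()
hsv=cv2.cvtColor(w['image'],cv2.COLOR_RGB2HSV)
m=((hsv[...,1]<45)&(hsv[...,2]>190)).astype(np.uint8);m[:88]=0;m[145:]=0;m[:,:210]=0;m[:,270:]=0
cs,_=cv2.findContours(m,cv2.RETR_EXTERNAL,cv2.CHAIN_APPROX_NONE);c=max(cs,key=cv2.contourArea)
q=cv2.approxPolyDP(cv2.convexHull(c),4,True)[:,0];print(q)
X=np.array([atz(w,(v,u),.142) for u,v in q]);print(X.round(4));ca=X.mean(0)
f=lambda u,v:atz(w,(51+(v+.5)/4.5-.5,152+(u+.5)/4.5-.5),.142)
C=[f(295,192),f(503,192),f(502,402),f(302,402)];C=np.array(C);print(C.round(4),C.mean(0))
S=np.array([f(383,240),f(425,239),f(425,356),f(385,356)]);print(S.round(4),S.mean(0))
for a,b in((C[3],C[0]),(C[2],C[1]),(S[3],S[0]),(S[2],S[1]),(f(107,480),f(72,0))):
  d=b-a;print(np.degrees(np.arctan2(d[1],d[0])),np.linalg.norm(d))
d=C[0]-C[1];print('y edges',np.degrees(np.arctan2(d[1],d[0])))
from scipy.spatial.transform import Rotation as Ro
x=Ro.from_rotvec(s['tool_rot']).as_matrix();print(np.degrees(np.arctan2(x[1,0],x[0,0])),x.round(3))
for g in(.013,0.0,):
  tip=np.array(s['eef_pos']);print(proj(w,tip-[0,0,.0846]),proj(w,tip))
E
```

```text
[[262  94]
 [262 139]
 [219 139]
 [217  95]]
[[ 0.6474 -0.0471  0.142 ]
 [ 0.6932 -0.0562  0.142 ]
 [ 0.684  -0.1019  0.142 ]
 [ 0.6391 -0.0934  0.142 ]]
[[ 0.6375 -0.0928  0.142 ]
 [ 0.647  -0.0456  0.142 ]
 [ 0.6944 -0.0551  0.142 ]
 [ 0.6849 -0.1024  0.142 ]] [ 0.66595583 -0.07399561  0.142     ]
[[ 0.652  -0.0751  0.142 ]
 [ 0.6537 -0.0655  0.142 ]
 [ 0.6801 -0.0711  0.142 ]
 [ 0.6782 -0.0805  0.142 ]] [ 0.66597469 -0.07303861  0.142     ]
168.49214817517262 0.04835509672274735
168.5950711387483 0.04835548412759697
168.5277004427618 0.026713146147114845
167.98479497467756 0.026939840421803377
168.46706561449682 0.10829173158344481
y edges -101.39373086140124
168.59390822626872 [[-0.98   0.198 -0.   ]
 [ 0.198  0.98  -0.   ]
 [ 0.    -0.    -1.   ]]
(np.float64(200.64088989925546), np.float64(258.0367525172862)) (np.float64(249.54765260297543), np.float64(258.02890133076653))
(np.float64(200.64088989925546), np.float64(258.0367525172862)) (np.float64(249.54765260297543), np.float64(258.02890133076653))
```

View pics/w3.png

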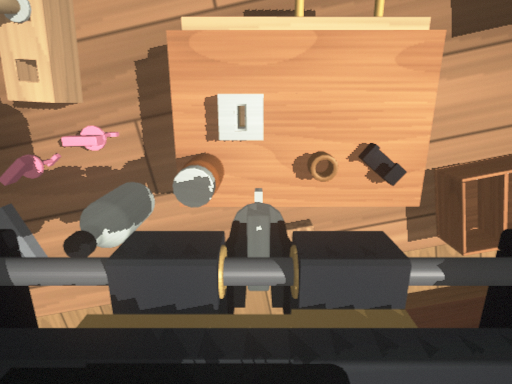

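Orientation already matches: tool yaw is 168.6° and the slot 168.5°. The bit shows at (190–203, 258) where predicted, so the key sits true in the jaws. Next I move over the keyhole and down to just above it.

```bash
python3 -m creep '[[[-0.04,-0.004,0],[0,0,0],0],[[-0.07,-0.006,0],[0,0,0],0],[[-0.049,-0.0048,0],[0,0,0],0],[[0,0,-0.06],[0,0,0],0],[[0,0,-0.08],[0,0,0],0],[[0,0,-0.06],[0,0,0],0],[[0,0,-0.0275],[0,0,0],0],[[0,0,0],[0,0,0],0],[[0,0,0],[0,0,0],0]]'; python3 -c "
from h import *
for i in range(3):
  s=status.observe();print(s['eef_pos'],s['force']);snap('side')"
```

```text
time_s: 10.48
eef_pos: [0.667, -0.0739, 0.2364]
tool_rot: [0.312, 3.124, -0.001]
force: [-0.0, 0.5, -1.6]
grip_width: 0.0112
finger_force: 40.0
[ 0.6670055  -0.07392372  0.23635867] [-0.00866603  0.52824278 -1.55109578]
[ 0.66705141 -0.0739177   0.2364523 ] [-0.58215979  0.02405006 -0.86307218]
[ 0.66696477 -0.07391958  0.23640729] [-0.64812561  0.48101995 -0.43728757]
```

```bash
python3 -m creep '[[[-0.003,0,0],[0,0,0],0],[[0,0,-0.01],[0,0,0],0],[[0,0,-0.01],[0,0,0],0],[[0,0,-0.01],[0,0,0],0],[[0,0,-0.01],[0,0,0],0],[[0,0,0],[0,0,0],0]]'
```

```text
time_s: 11.38
eef_pos: [0.6649, -0.0737, 0.2183]
tool_rot: [-0.312, -3.125, -0.0]
force: [0.4, 0.2, -1.0]
grip_width: 0.0115
finger_force: 40.0
```

It entered without force. Continue down.

```bash
python3 -m creep '[[[0,0,-0.015],[0,0,0],0],[[0,0,-0.02],[0,0,0],0],[[0,0,-0.02],[0,0,0],0],[[0,0,-0.02],[0,0,0],0],[[0,0,-0.015],[0,0,0],0],[[0,0,0],[0,0,0],0]]'
```

```text
time_s: 12.12
eef_pos: [0.6649, -0.0737, 0.1823]
tool_rot: [-0.312, -3.125, -0.0]
force: [-0.0, 0.8, -1.7]
grip_width: 0.0115
finger_force: 40.0
```

```bash
python3 -m creep '[[[0,0,-0.01],[0,0,0],0],[[0,0,-0.01],[0,0,0],0],[[0,0,-0.005],[0,0,0],0],[[0,0,-0.003],[0,0,0],0],[[0,0,0],[0,0,0],0],[[0,0,0],[0,0,0],0]]'
```

```text
time_s: 12.88
eef_pos: [0.6649, -0.0737, 0.1726]
tool_rot: [0.312, 3.126, -0.0]
force: [-2.1, 1.3, 5.7]
grip_width: 0.0118
finger_force: 40.0
```

The collar is on the case with about 6 N upward. Turn clockwise now.

```bash
python3 -m creep '[[[0,0,0],[0,0,-0.0385],0],[[0,0,0],[0,0,-0.0385],0],[[0,0,0],[0,0,-0.0385],0],[[0,0,0],[0,0,-0.0385],0],[[0,0,0],[0,0,-0.0385],0],[[0,0,0],[0,0,0],0]]'; python3 -c "
from h import *
s=status.observe();print(s['ft_torque'])"
```

```text
time_s: 13.62
eef_pos: [0.6657, -0.0735, 0.1726]
tool_rot: [1.226, 2.891, 0.001]
force: [-1.6, 1.2, 5.1]
grip_width: 0.0116
finger_force: 40.0
[0.25996778 0.15912442 0.03478905]
```

```bash
python3 -m creep '[[[0,0,0],[0,0,-0.0385],0],[[0,0,0],[0,0,-0.0385],0],[[0,0,0],[0,0,-0.0385],0],[[0,0,0],[0,0,-0.0385],0],[[0,0,0],[0,0,-0.0385],0],[[0,0,0],[0,0,-0.0385],0],[[0,0,0],[0,0,-0.0385],0],[[0,0,0],[0,0,0],0],[[0,0,0],[0,0,0],0]]'; python3 -c "
from h import *
from scipy.spatial.transform import Rotation as Ro
s=status.observe();x=Ro.from_rotvec(s['tool_rot']).as_matrix();print(s['ft_torque'],np.degrees(np.arctan2(x[1,0],x[0,0])))"
```

```text
time_s: 14.75
eef_pos: [0.6665, -0.0733, 0.1727]
tool_rot: [2.303, 2.133, 0.005]
force: [1.4, 3.4, 6.2]
grip_width: 0.0117
finger_force: 40.0
[ 0.52169853 -0.40594881 -0.00183193] 85.61711899085294
```

```bash
python3 -m creep '[[[0,0,0],[0,0,-0.015],0],[[0,0,0],[0,0,-0.015],0],[[0,0,0],[0,0,0],0],[[0,0,0],[0,0,0],0]]'; python3 -c "
from h import *
from scipy.spatial.transform import Rotation as Ro
s=status.observe();x=Ro.from_rotvec(s['tool_rot']).as_matrix();print(s['ft_torque'],np.degrees(np.arctan2(x[1,0],x[0,0])))"
```

```text
time_s: 15.25
eef_pos: [0.6666, -0.0734, 0.1727]
tool_rot: [2.401, 2.023, 0.005]
force: [1.0, 3.0, 5.3]
grip_width: 0.0118
finger_force: 40.0
[ 0.54269221 -0.40183652  0.08905406] 80.23274935821684
```

Turned 88°, near the stop. Release, lift, and look with the wrist camera.

```bash
python3 -m creep '[[[0,0,0],[0,0,0],30],[[0,0,0],[0,0,0],30],[[0,0,0],[0,0,0],30],[[0,0,0],[0,0,0],30],[[0,0,0.02],[0,0,0],30],[[0,0,0.05],[0,0,0],30],[[0,0,0.08],[0,0,0],30],[[0,0,0.08],[0,0,0],30],[[-0.1,0,0.04],[0,0,0],30],[[-0.12,0.02,0],[0,0,0],30],[[-0.1,0.04,0],[0,0,0],30],[[0,0.04,0],[0,0,0],30],[[0,0,0],[0,0,0],30],[[0,0,0],[0,0,0],30]]'
python3 - <<'E'
from h import *
w=snap('wrist','w4.png');s=status.observe();np.savez('w4.npz',**{k:w[k] for k in('image','mtx','R','t')})
for n in ['key_grip','drawer_handle','bushing_mid','jar_mid']:
  print(n,[(np.round(d['at']).tolist(),round(d['confidence'],2)) for d in vision.find_in(w,n)])
print(s['eef_pos'],s['tool_rot'])
c=np.cos(np.radians(-11.5));n=np.sin(np.radians(-11.5));h=np.array([.666,-.0736])+np.array([[c,-n],[n,c]])@[-.147,.11]
print('handle pred',h,proj(w,(*h,.088)),'key',proj(w,(.666,-.0736,.18)))
E
```

```text
time_s: 17.0
eef_pos: [0.5386, -0.0342, 0.2801]
tool_rot: [2.404, 2.02, 0.001]
force: [0.3, -0.1, -0.1]
grip_width: 0.026
finger_force: 0.0
key_grip [([200.0, 402.0], 0.57)]
drawer_handle [([94.0, 286.0], 0.84)]
bushing_mid [([106.0, 462.0], 0.62)]
jar_mid [([238.0, 452.0], 0.72)]
[ 0.5384338  -0.03428474  0.27987046] [2.40465799e+00 2.01968051e+00 8.81411174e-04]
handle pred [0.54388154 0.0634988 ] (np.float64(80.04077505382551), np.float64(247.54636434166582)) key (np.float64(212.14640508211497), np.float64(410.73937197300967))
```

View pics/w4.png

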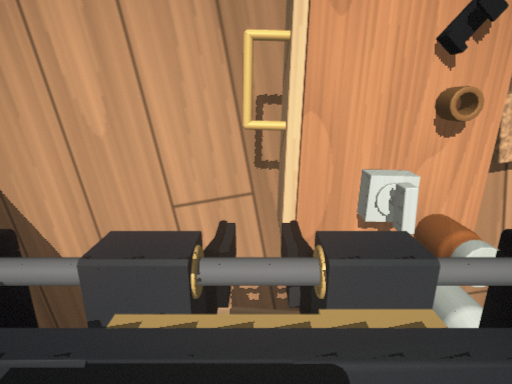

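The handle bar at (32–127, 247) is exactly where predicted (80,247). The key's collar sits on the case at (200,388), turned a quarter. Now down onto the handle.

```bash
python3 -m creep '[[[0.003,0.05,0],[0,0,-0.0096],32],[[0.005,0.1,0],[0,0,0],32],[[0.0055,0.0945,-0.05],[0,0,0],32],[[0,0,-0.12],[0,0,0],32],[[0,0,-0.12],[0,0,0],32],[[0,0,-0.08],[0,0,0],32],[[0,0,-0.06],[0,0,0],32],[[0,0,-0.03],[0,0,0],32],[[0,0,-0.008],[0,0,0],32],[[0,0,0],[0,0,0],32],[[0,0,0],[0,0,0],32]]'
```

```text
time_s: 18.62
eef_pos: [0.5432, 0.064, 0.0935]
tool_rot: [2.435, 1.983, 0.002]
force: [-0.6, -0.3, 0.8]
grip_width: 0.0278
finger_force: 0.0
```

```bash
python3 -m creep '[[[0,0,0],[0,0,0],0],[[0,0,0],[0,0,0],0],[[0,0,0],[0,0,0],0],[[0,0,0],[0,0,0],0],[[-0.01,0.002,0],[0,0,0],0],[[-0.02,0.004,0],[0,0,0],0],[[-0.0245,0.005,0],[0,0,0],0],[[-0.0245,0.005,0],[0,0,0],0]]' 25
```

```text
time_s: 19.62
eef_pos: [0.5102, 0.0706, 0.0929]
tool_rot: [2.435, 1.984, 0.001]
force: [1.2, -0.5, 5.4]
grip_width: 0.0092
finger_force: 25.0
```

The bolt has let go and the drawer moves freely. Pull on.

```bash
python3 -m creep '[[[-0.0245,0.005,0],[0,0,0],0],[[-0.0245,0.005,0],[0,0,0],0],[[-0.0245,0.005,0],[0,0,0],0],[[-0.0245,0.005,0],[0,0,0],0],[[-0.02,0.004,0],[0,0,0],0],[[-0.014,0.003,0],[0,0,0],0],[[-0.007,0.0015,0],[0,0,0],0],[[0,0,0],[0,0,0],0],[[0,0,0],[0,0,0],0]]'
```

```text
time_s: 20.75
eef_pos: [0.4535, 0.082, 0.0928]
tool_rot: [-2.434, -1.984, 0.003]
force: [0.8, -1.2, 7.2]
grip_width: 0.0087
finger_force: 25.0
```

Pulled about 91 mm. Release and lift straight up.

```bash
python3 -m creep '[[[0,0,0],[0,0,0],32],[[0,0,0],[0,0,0],32],[[0,0,0],[0,0,0],32],[[0,0,0],[0,0,0],32],[[0,0,0.03],[0,0,0],32],[[0,0,0.08],[0,0,0],32],[[0,0,0.1],[0,0,0],32],[[0,0,0.1],[0,0,0],32],[[0,0,0.1],[0,0,0],32],[[0,-0.1,0.05],[0,0,0],32],[[0,-0.15,0],[0,0,0],32],[[0,0,0],[0,0,0],32],[[0,0,0],[0,0,0],32]]'
python3 - <<'E'
from h import *
w=snap('wrist','w5.png');c=np.cos(np.radians(-11.5));n=np.sin(np.radians(-11.5))
for d in(.08,.09,.1):
  h=np.array([.666,-.0736])+np.array([[c,-n],[n,c]])@[-.147-d,.11];print(d,proj(w,(*h,.088)))
for t in('drawer_handle','key_grip'): print([(np.round(d['at']).tolist(),round(d['confidence'],2)) for d in vision.find_in(w,t)])
E
```

```text
time_s: 22.38
eef_pos: [0.4547, -0.0179, 0.2768]
tool_rot: [-2.437, -1.982, -0.0]
force: [0.1, 0.1, 0.8]
grip_width: 0.028
finger_force: 0.0
0.08 (np.float64(79.67671477870581), np.float64(250.16541879611987))
0.09 (np.float64(79.71946275770135), np.float64(240.59475893960612))
0.1 (np.float64(79.76220376132922), np.float64(231.02566076794994))
[([106.0, 323.0], 0.87)]
[([197.0, 496.0], 0.79), ([316.0, 448.0], 0.69)]
```

View pics/w5.png

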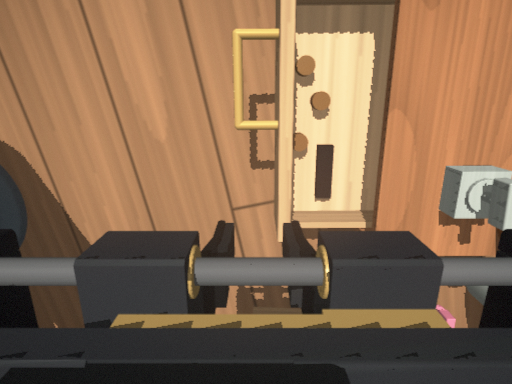

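The drawer is out about 9 cm (handle bar at column 239), the key is still in the lock at (197,496), and the gripper is free.

```bash
python3 -c "
from rig import close_job
print(close_job())"
```

```text
the job is handed in; nothing more can be done
None
```

The key is home in the lock and turned about 88°, the drawer is pulled out about 9 cm, the gripper touches nothing, and the job is handed in at about 22 s (no verdict was returned).

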